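# Check an over-baked wafer roll on the bake reader

## Task

Pull the dark, over-baked wafer roll out of the sample cup and lay it in the sloping V cradle of the bake reader, its lower end resting on the cradle's stop; then press the reader's green button fully down and let it come up again. The roll is brittle: grip it with less than 40 N, do not force it into the cradle, and set it down rather than letting it fall. Leave the cup standing where it is with its two golden rolls in it, and do not disturb the empty cup or the spanner.

Things in the scene. Friction and masses are not known exactly. Their poses are not given: they have to be found in the camera images.
- dark_roll: the very dark brown roll (about 30 g), one of three in the cup: rolled wafer stick, a straight cylinder 16 mm in diameter and 150 mm long; origin at its mid-length on its axis, z along the roll. At the start it stands in the sample cup, leaning outwards about 6 degrees against the cup wall, its top about 155 mm above the bench.
- golden_roll_a: golden roll that stays in the cup: rolled wafer stick, a straight cylinder 16 mm in diameter and 150 mm long; origin at its mid-length on its axis, z along the roll. At the start it stands in the sample cup, leaning outwards about 6 degrees against the cup wall, its top about 155 mm above the bench.
- golden_roll_b: second golden roll that stays in the cup: rolled wafer stick, a straight cylinder 16 mm in diameter and 150 mm long; origin at its mid-length on its axis, z along the roll. At the start it stands in the sample cup, leaning outwards about 6 degrees against the cup wall, its top about 155 mm above the bench.
- sample_cup: loose white cup with a red band, 150 g: 95 mm high, outside diameter 64 mm at the foot and 84 mm at the mouth, wall 3 mm, inner floor 5 mm above its underside; origin at the centre of its underside, z up. The three rolls stand against its wall 120 degrees apart and stick out about 60 mm; their tops are about 60 mm apart.
- bake_reader: white and grey desk instrument fixed to the bench, base 190 mm (x) by 230 mm (y) by 12 mm; origin at the centre of its underside, z up. On its -y half is the steel V cradle, on its +y half a white box 60 mm high that carries the green button.
- cradle_seat (a point): where the middle of a properly laid roll lies (mid-length, on the roll's axis), 106 mm above the bench. Axes: z points up along the cradle, 55 degrees above horizontal, its upper end towards the reader's -x; x points out of the open side of the V (reader's +x and up); y is the reader's y. The V ends 13 mm above this point along +z: the roll's upper 62 mm stands free.
- cradle_foot (a point): centre of the stop at the cradle's low end, on the roll's axis, 75 mm below cradle_seat along the slope and 45 mm above the bench; axes as the reader's. Stop plate 34 x 36 mm. The V has 90 degree steel walls and a mouth 34 mm wide; the walls reach 17 mm to either side of the roll's axis.
- read_button_top (a point): centre of the top face of the green push button, 30 mm in diameter, 82 mm above the bench when up; it is pressed straight down, in a black collar 46 mm in diameter.
- read_button (a joint): travel of the green button in m: 0 when up, 0.006 fully down; a spring of about 4 N brings it back up.
- spare_cup: bystander: an empty white cup with a red band, same size as the sample cup, origin at the centre of its underside.
- spanner: bystander: a steel spanner lying on the bench in the middle.
Things that resemble listed ones, but are neither listed nor needed, are in the scene too. There is more than one size of the dark_roll; the job needs the larger. What is shaped like the golden_roll_b but purple is not meant.

How it is judged:
By the outcome, as a careful person would: the job done as asked, in the order asked, and still so for the second after the job is handed in, with the robot touching nothing.
It also fails if it takes over 48 s, if anything falls off the work surface, if the arm or the gripper's body presses on something with over 40 N, if the wrist force passes 120 N, or if a joint passes its speed limit or range.

## Robot

A 6-joint arm with a two-finger parallel gripper is mounted at the origin on the work surface. World frame = base frame: x ahead of the robot, y to its left, z up, the work surface at z = 0. Lengths are in m, angles in degrees, forces in N, time in s.
With the tool pointing down it reaches from about 0.325 to 0.85 m from the base axis. Payload 15.5 kg.
Tool frame: the origin (TCP) lies midway between the tips of the shut fingers; the grasp point (between the pads) lies 19 mm behind it; z points along the fingers, y is the line along which they close (so a half turn about z gives the same grasp; the last joint's range is limited). The gripper opens to 91 mm and grips with 3 to 60 N. Pads are 32 mm wide; open, the fingers measure 118 mm over their backs; the gripper's body (76 mm by 178 mm) begins 60 mm behind the grasp point.
Start: joints at [66.033, 28.281, 77.091, -0, 74.628, -5.472], TCP at [0.198, 0.593, 0.181] pointing down, gripper open.
Joint ranges: [-166.48, 166.48], [-47.26, 123.95], [12.59, 153.08], [-70.14, 250.14], [6.76, 159.57], [-176.63, 176.63]. Speed limits (degrees/s): [108.29, 108.29, 147.25, 172.46, 172.46, 172.46].

## Interface

Orientations are given as a 3x3 rotation matrix whose columns are the frame's x, y, z axes.
In Python, from bench import ctrl gives the robot as it stands. The module is installed in compiled form; this text tells all that it offers. Calls block until the motion is done:
- ctrl.goto(position, orientation): joint-space move of the TCP to a pose.
- ctrl.move_l(position, vel=0.15, ori=None, contact_N=None): straight line of the TCP; ori=None keeps the orientation; vel is the mean speed in m/s. With contact_N (N) it stops when the force on the tool has changed by that much, and returns True; else False.
- ctrl.movej(angles): joint-space move.
- ctrl.command_gripper(opening): opening from 0.0 (shut) to 1.0 (fully open); the grip force is fixed at half the most; returns when the fingers have stopped.
- ctrl.sleep(seconds).
- ctrl.ik(position, orientation): joint angles nearest the present ones, or None.
- ctrl.read_camera(name): name is "side" or "top" or "wrist"; returns the picture (420x560x3 uint8, blue, green, red); there is no depth.
- ctrl.camera_params(name): a dict with "fx", "fy", "cx", "cy" (pixels), "pose" (4x4, takes a point from camera to world coordinates); the wrist camera has in their place "T_tool_cam" (4x4, takes a point from camera to tool coordinates, whose origin is the TCP and whose axes are the flange's). Camera axes: x right, y up, looking along -z (the intrinsics and any distortion apply to the point x, -y, -z); pixel columns grow to the right and rows downward; lengths in m; the calibration is good to about 2 mm. A picture is of the moment at which its call begins: read the wrist's pose just before it. camera_params takes no time and is no camera call.
A pose or a line that the arm cannot do raises ctrl.MotionError and nothing moves.
- ctrl.sign_off(): hands the job in; it is judged then, once.
Readings, each from a call of its own:
- ctrl.current_t(): time.
- ctrl.current_q(): joint angles.
- ctrl.current_dq(): joint speeds.
- ctrl.current_effort(): joint torques, N m.
- ctrl.current_tool_pos(): TCP position.
- ctrl.current_eef_rot(): TCP orientation.
- ctrl.current_contact_force(): force on the tool from outside, world axes, zero at the start.
- ctrl.current_wrist_torque(): the same for the moment, N m.
- ctrl.current_grip_width(): opening from 0.0 (shut) to 1.0 (fully open).
- ctrl.current_grasp_force(): force on a finger pad.
Only numpy, scipy, OpenCV 4.12 (cv2) and the standard library are available. Lean on these libraries where they do the work, as an engineer would, in place of code of your own. Each camera call takes 0.05 s, during which the arm holds its last target. There are 200 camera calls.

## Working session

There is one attempt and no reset: what is moved stays moved. The work goes in short steps, each a Python script; the robot and the scene stay as the last script left them, time stands still between calls to the robot, and variables do not carry over. Pictures are saved under pics/ and viewed, at most 10 in all, crops included, and the job is handed in when it is done.

```bash
mkdir -p pics; python3 - <<'E'
from bench import ctrl
import cv2, numpy as np
for n in("side","top","wrist"):
    im=ctrl.read_camera(n); cv2.imwrite(f"pics/{n}0.png",im)
    p=ctrl.camera_params(n); print(n,{k:(np.round(v,4).tolist()) if not isinstance(v,str) else v for k,v in p.items()})
print(ctrl.current_t(),ctrl.current_eef_rot())
a=[cv2.imread(f"pics/{n}0.png") for n in("side","top")]
E
```

```text
side {'fx': 410.0838, 'fy': 410.0838, 'cx': 272.1794, 'cy': 213.6675, 'pose': [[-0.9844, 0.1183, -0.1303, 0.487], [-0.176, -0.6524, 0.7372, 0.6619], [0.0022, 0.7486, 0.663, 0.6917], [0.0, 0.0, 0.0, 1.0]]}
top {'fx': 516.7716, 'fy': 516.7716, 'cx': 278.1468, 'cy': 207.9249, 'pose': [[0.0104, 0.9932, -0.1164, 0.4926], [-0.9999, 0.0119, 0.0119, 0.0159], [0.0132, 0.1162, 0.9931, 1.1491], [0.0, 0.0, 0.0, 1.0]]}
wrist {'fx': 329.5887, 'fy': 329.5887, 'cx': 284.9101, 'cy': 208.776, 'T_tool_cam': [[-0.0, 0.9609, 0.2767, 0.0786], [1.0, 0.0, -0.0001, -0.0011], [-0.0001, 0.2767, -0.9609, -0.2027], [0.0, 0.0, 0.0, 1.0]]}
0.15 [[-9.48361133e-01  3.17192450e-01 -3.34292891e-04]
 [ 3.17192622e-01  9.48360763e-01 -8.39169643e-04]
 [ 5.08519856e-05 -9.01871112e-04 -9.99999592e-01]]
```

View pics/side0.png

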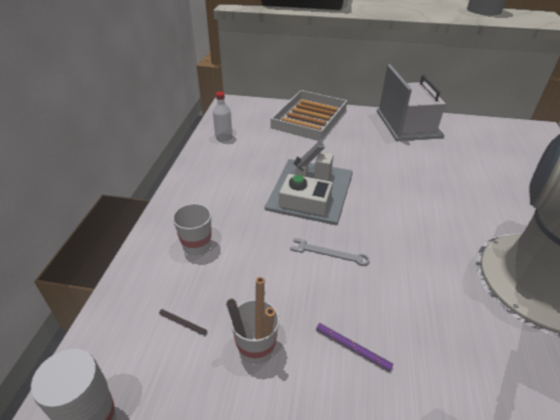

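View pics/top0.png

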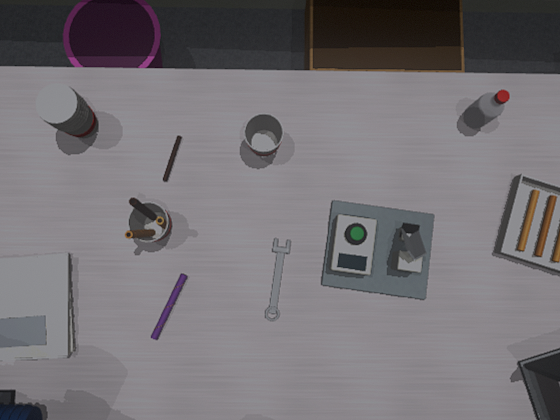

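Side view: dark roll top is at about (233,302), golden tops at (260,281) and (270,313), the cup at (255,335), and the reader at (310,190) with its green button at (298,183). In the top view, dark top is at (134,202), the button at (357,233), and the cradle at (410,245).

```bash
cat > h.py <<'E'
from bench import ctrl
import cv2, numpy as np
def ray(n,uv,pose=None):
    p=ctrl.camera_params(n); T=np.array(p["pose"]) if pose is None else pose
    d=np.array([(uv[0]-p["cx"])/p["fx"],-(uv[1]-p["cy"])/p["fy"],-1.])
    d=T[:3,:3]@d; return T[:3,3],d/np.linalg.norm(d)
def plane(r,z): o,d=r; return o+d*(z-o[2])/d[2]
def tri(*rs):
    A=sum(np.eye(3)-np.outer(d,d) for o,d in rs); b=sum((np.eye(3)-np.outer(d,d))@o for o,d in rs)
    X=np.linalg.solve(A,b); return X,[np.linalg.norm(np.cross(X-o,d)) for o,d in rs]
def wpose():
    T=np.eye(4);T[:3,:3]=ctrl.current_eef_rot();T[:3,3]=ctrl.current_tool_pos()
    return T@np.array(ctrl.camera_params("wrist")["T_tool_cam"])
E
python3 - <<'E'
from h import *
s=cv2.imread("pics/side0.png");t=cv2.imread("pics/top0.png")
def c(im,x,y,w=100,h=75): return cv2.resize(im[y:y+h,x:x+w],(400,300),interpolation=cv2.INTER_CUBIC)
cv2.imwrite("pics/z0.png",np.vstack([np.hstack([c(s,205,270,120,90),c(s,260,140)]),np.hstack([c(t,100,180),c(t,320,195,120,90)])]))
cs={}
for n,im in(("side",s),("top",t)):
    h=cv2.cvtColor(im,cv2.COLOR_BGR2HSV)
    m=cv2.inRange(h,(45,100,40),(80,255,255)); k,_,st,ce=cv2.connectedComponentsWithStats(m); i=1+np.argmax(st[1:,4]); print(n,st[i],ce[i]); cs[n]=ce[i]
print(tri(*[ray(n,cs[n]) for n in cs]))
print("dark rough",tri(ray("side",(233,302)),ray("top",(134,202))))
print("goldens",tri(ray("side",(260,281)),ray("top",(160,220))),tri(ray("side",(270,313)),ray("top",(128,235))))
E
```

```text
side [293 176  10   6  40] [297.775 178.2  ]
top [350 227  14  14 154] [356.53896104 233.03246753]
(array([ 0.56754614, -0.16005279,  0.08060983]), [np.float64(0.0002516464079417577), np.float64(0.00025164640794154633)])
dark rough (array([0.61721336, 0.28313599, 0.15308125]), [np.float64(0.0002968491200088553), np.float64(0.00029684912000882917)])
goldens (array([0.5833339 , 0.23214636, 0.15105468]), [np.float64(3.570178162374906e-05), np.float64(3.570178162381133e-05)]) (array([0.55442185, 0.29232409, 0.15198185]), [np.float64(0.0008844508912718073), np.float64(0.0008844508912716275)])
```

View pics/z0.png

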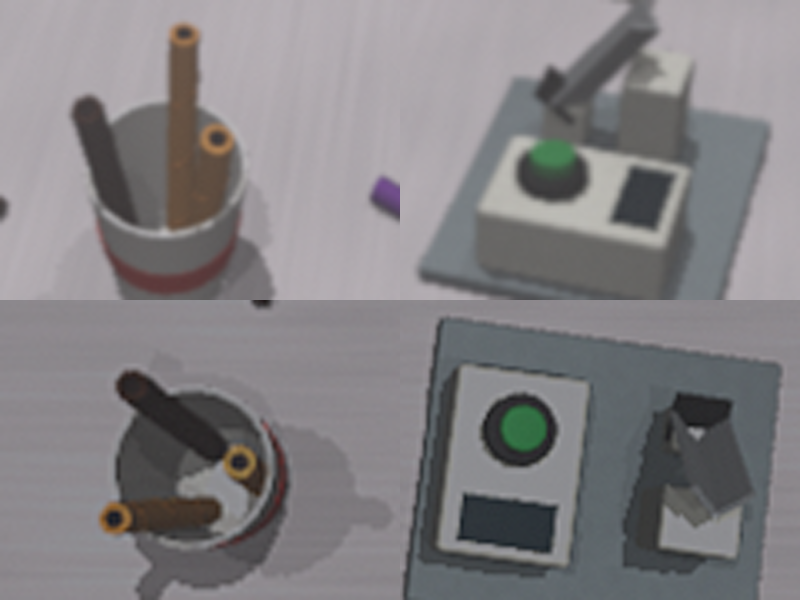

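The zoom confirms the rolls, the green button and the cradle (upper end toward −x, reader yawed about −8°). Two wrist views each over the reader and the cup come next.

```bash
python3 - <<'E'
from h import *
R=np.diag([-1.,1,-1])
P=[(0.60,-0.21,0.30),(0.50,-0.24,0.30),(0.57,0.25,0.30),(0.57,0.31,0.30)]
ims=[];Ts=[]
for p in P:
    ctrl.goto(np.array(p),R); ctrl.sleep(0.2); Ts.append(wpose()); ims.append(ctrl.read_camera("wrist"))
np.savez("w.npz",T=Ts,im=ims)
print(ctrl.current_t())
cv2.imwrite("pics/w1.png",np.vstack([np.hstack([cv2.resize(i,(400,300)) for i in ims[k:k+2]]) for k in(0,2)]))
E
```

```text
6.9667
```

View pics/w1.png

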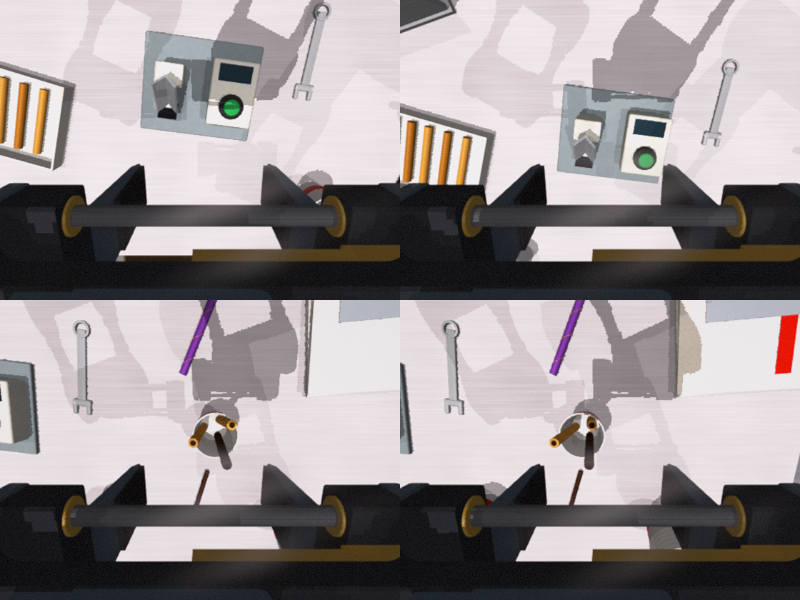

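Wrist views show the reader at about (200,90) in the first tile and (620,135) in the second, and the cup at (215,430) and (585,430) in the lower tiles. I'll zoom in to pick exact features.

```bash
python3 - <<'E'
from h import *
D=np.load("w.npz");ims=D["im"];Ts=D["T"]
def c(im,x,y,w,h): return cv2.resize(im[y:y+h,x:x+w],(400,300),interpolation=cv2.INTER_CUBIC)
cv2.imwrite("pics/z1.png",np.vstack([np.hstack([c(ims[0],190,70,80,105)[:, :] if 0 else c(ims[0],190,75,120,90) ,c(ims[1],215,145,120,90)]),np.hstack([c(ims[2],250,145,120,90),c(ims[3],200,145,120,90)])]))
rs=[]
for k in(0,1):
    h=cv2.cvtColor(ims[k],cv2.COLOR_BGR2HSV); m=cv2.inRange(h,(45,100,40),(80,255,255)); n,_,st,ce=cv2.connectedComponentsWithStats(m); i=1+np.argmax(st[1:,4]); print(st[i],ce[i]); rs.append(ray("wrist",ce[i],Ts[k]))
print(tri(*rs),[plane(r,.082) for r in rs])
rs+= [ray("side",(297.8,178.2)),ray("top",(356.54,233.03))]
print(tri(*rs),[plane(r,.082) for r in rs[2:]])
E
```

```text
[312 139  24  24 463] [323.75593952 150.3412527 ]
[334 215  20  20 316] [343.8164557  224.42088608]
(array([ 0.56562619, -0.16113698,  0.07968534]), [np.float64(0.00014917024389142177), np.float64(0.00014917024389145096)]) [array([ 0.5654251 , -0.16155029,  0.082     ]), array([ 0.56479959, -0.16142924,  0.082     ])]
(array([ 0.56669032, -0.160876  ,  0.07933483]), [np.float64(0.0010399198247056664), np.float64(0.0009321235699204972), np.float64(0.001276061073809865), np.float64(0.0009194598723430184)]) [array([ 0.56755398, -0.15820138,  0.082     ]), array([ 0.5672022 , -0.15983673,  0.082     ])]
```

View pics/z1.png

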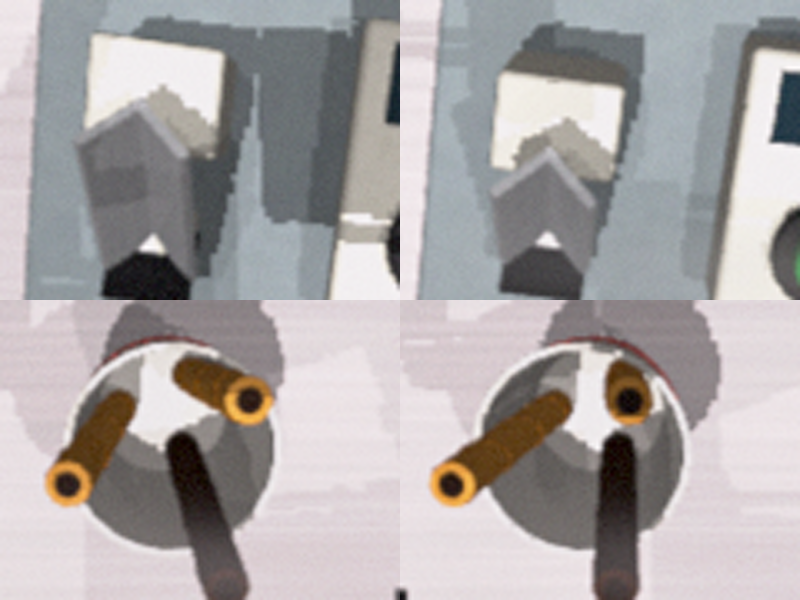

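In the zoom, the V's upper tips are at (80,146)/(187,156) and (493,190)/(596,204), with its lower edges above the dark stop plate. The dark roll's top is at (223,584) and (615,584), and its foot near (182,446) and (620,446).

```bash
python3 - <<'E'
from h import *
D=np.load("w.npz");Ts=D["T"]
off=[(190,75),(215,145),(250,145),(200,145)]; sub=[(0,0),(400,0),(0,300),(400,300)]
def r(k,u,v):
    s=.3; return ray("wrist",((u-sub[k][0]+.5)*s-.5+off[k][0],(v-sub[k][1]+.5)*s-.5+off[k][1]),Ts[k])
def T2(name,a,b,*e):
    k=0 if a[1]<300 else 2
    X,E=tri(r(k,*a),r(k+1,*b),*e); print(name,X.round(4),np.round(E,4)); return X
L=T2("tipL",(80,146),(493,190));Rr=T2("tipR",(187,156),(596,204));A=T2("apex",(143,102),(548,152))
l=T2("lowL",(103,272),(502,262));rr=T2("lowR",(190,278),(583,272))
print("mid up",(L+Rr)/2,"mid low",(l+rr)/2,"yaw",np.degrees(np.arctan2(*(Rr-L)[[0,1]])),np.degrees(np.arctan2(*(rr-l)[[0,1]])))
d=T2("darktop",(223,584),(615,584)); b=T2("darkbot",(182,446),(620,446))
T2("darktop4",(223,584),(615,584),ray("side",(231.4,302.1)),ray("top",(132.8,201.2)))
g1=T2("ga",(247,399),(629,400));g2=T2("gb",(68,484),(453,484))
c=(d+g1+g2)/3;print("cup",c,"lean",np.degrees(np.arctan2(np.linalg.norm((d-b)[:2]),(d-b)[2])),"dir",np.degrees(np.arctan2(*(d-b)[[1,0]])),np.degrees(np.arctan2(*(d-c)[[1,0]])))
# base yaw from top image
im=cv2.imread("pics/top0.png");h=cv2.cvtColor(im,cv2.COLOR_BGR2HSV)
print("hsv",h[215,340],h[290,380])
# base corners from z0 (top crop, lower right): scale .3 offset 320,195
C=[plane(ray("top",((u-400)*.3+320,(v-300)*.3+195)),.012) for u,v in((443,320),(779,367))]
print("base edge",C,np.degrees(np.arctan2(-(C[0]-C[1])[0],(C[0]-C[1])[1])))
E
```

```text
tipL [ 0.5263 -0.2931  0.1078] [0.0001 0.0001]
tipR [ 0.5294 -0.2548  0.1164] [0.0002 0.0002]
apex [ 0.5119 -0.2717  0.1063] [0.001 0.001]
lowL [ 0.578  -0.3002  0.0387] [0.0006 0.0006]
lowR [ 0.5796 -0.2632  0.047 ] [0.0001 0.0001]
mid up [ 0.52785296 -0.27397091  0.11213776] mid low [ 0.57884039 -0.28170413  0.0428391 ] yaw 4.581886133493598 2.4933664734558034
darktop [0.6186 0.2843 0.1478] [0.0001 0.0001]
darkbot [0.6024 0.2782 0.0033] [0.0001 0.0001]
darktop4 [0.6179 0.2845 0.1532] [0.0014 0.0013 0.0014 0.0014]
ga [0.5542 0.2902 0.1504] [0.0001 0.0001]
gb [0.5819 0.232  0.1525] [0.0001 0.0001]
cup [0.58491628 0.26883972 0.15022606] lean 6.847441645500244 dir 20.873217713377457 24.72323288974955
hsv [150   2 143] [ 98  28 109]
base edge [array([ 0.64277081, -0.11924305,  0.012     ]), array([ 0.61390815, -0.34337216,  0.012     ])] -7.3379892335997745
```

```bash
cat >> h.py <<'E'
def frame(z,y):
    z=z/np.linalg.norm(z); y=y-z*(y@z); y/=np.linalg.norm(y); return np.column_stack([np.cross(y,z),y,z])
a=np.radians(24);le=np.radians(6)
u=np.array([np.sin(le)*np.cos(a),np.sin(le)*np.sin(a),np.cos(le)]); RG=frame(-u,np.array([-np.sin(a),np.cos(a),0]))
top=np.array([.618,.2845,.153]); G=top-.046*u
yaw=np.radians(-7.7); rx=np.array([np.cos(yaw),np.sin(yaw),0]); ry=np.array([-np.sin(yaw),np.cos(yaw),0]); ez=np.array([0,0,1.])
c55,s55=np.cos(np.radians(55)),np.sin(np.radians(55)); ax=-c55*rx+s55*ez; nn=s55*rx+c55*ez
RP=frame(-ax,ry)
E
python3 - <<'E'
from h import *
D=np.load("w.npz");Ts=D["T"]
def P(k,o,a,b,z): 
    uv=(np.array(a)+b)/2; return plane(ray("wrist",(uv+.5)*.3-.5+o,Ts[k]),z)
print("up",P(0,(190,75),(80,146),(187,156),.120),P(1,(215,145),(93,190),(196,204),.120))
print("low",P(0,(190,75),(103,272),(190,278),.048),P(1,(215,145),(102,262),(183,272),.048))
for p in (P(0,(190,75),(80,146),(187,156),.120),P(1,(215,145),(93,190),(196,204),.120)): print("seat",p-.0057*nn-.013*ax)
for k,p in enumerate((P(0,(190,75),(103,272),(190,278),.048),P(1,(215,145),(102,262),(183,272),.048))): print("seat from low",p-.0057*nn+.075*ax)
ctrl.command_gripper(0.6)
ctrl.goto(G+.1*u,RG); 
hit=ctrl.move_l(G,vel=.08,contact_N=5)
print(hit,ctrl.current_tool_pos()-G,ctrl.current_t())
cv2.imwrite("pics/g1.png",ctrl.read_camera("wrist")); t=ctrl.read_camera("top"); s=ctrl.read_camera("side")
cv2.imwrite("pics/g1b.png",np.hstack([cv2.resize(s[210:390,150:350],(400,360)),cv2.resize(t[120:300,60:260],(400,360))]))
E
```

```text
up [ 0.52774323 -0.27254436  0.12      ] [ 0.52573293 -0.27310519  0.12      ]
low [ 0.57831989 -0.28111221  0.048     ] [ 0.57696221 -0.28076021  0.048     ]
seat [ 0.53050542 -0.27291782  0.10608164]
seat [ 0.52849512 -0.27347865  0.10608164]
seat from low [ 0.53106248 -0.27472276  0.10616702]
seat from low [ 0.5297048  -0.27437076  0.10616702]
False [0.00034961 0.00015    0.00053723] 9.625
```

View pics/g1b.png

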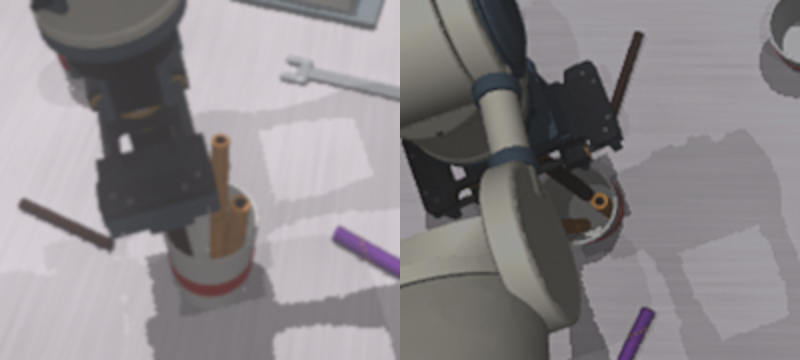

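The fingers straddle the dark roll, with both golden rolls and the cup untouched. Next: close, pull out, and hover at the cradle.

```bash
python3 - <<'E'
from h import *
ctrl.command_gripper(0.0); print(ctrl.current_grip_width()*91,ctrl.current_grasp_force())
ctrl.move_l(G+.03*u,vel=.05); print(ctrl.current_grip_width()*91,ctrl.current_grasp_force())
ctrl.move_l(G+.16*u,vel=.12); print(ctrl.current_grip_width()*91,ctrl.current_grasp_force(),ctrl.current_contact_force())
seat=np.array([.5305,-.2735,.106])
H=seat+.029*ax+.012*ax+.06*nn
p=ctrl.current_tool_pos()
print(ctrl.ik(H,RP),ctrl.current_t())
t=ctrl.read_camera("top"); s=ctrl.read_camera("side")
np.savez("lift.npz",t=t,s=s)
cv2.imwrite("pics/l1.png",np.hstack([cv2.resize(s[120:390,150:350],(400,540)),cv2.resize(t[80:350,60:260],(400,540))]))
E
```

```text
15.045158265376905 29.999948143959045
14.518647549793544 29.99958246946335
14.96938830777985 29.999590516090393 [-0.03657985 -0.40757603 -0.18101277]
[ -44.47553845   18.43970889  110.48793722   44.57063026   29.29503698
 -162.14453079] 12.45
```

View pics/l1.png

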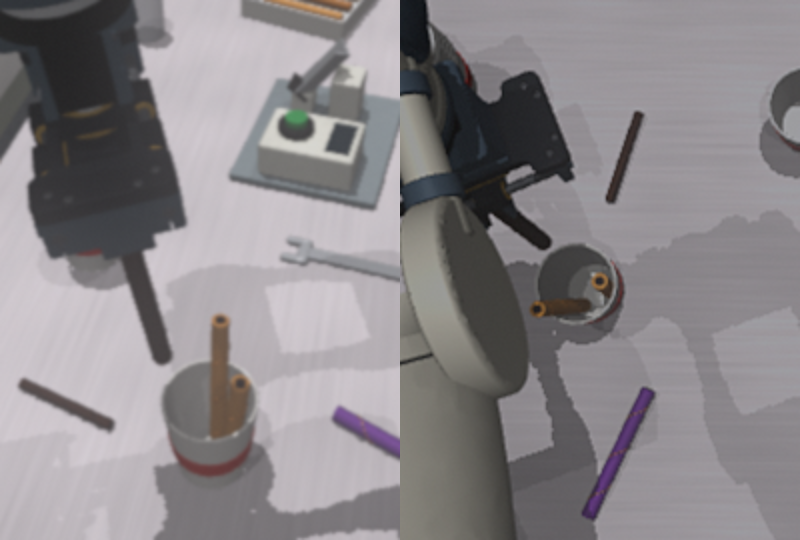

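The roll is out and hanging below the fingers; the cup is standing with both golden rolls in it. I'll compare wrist solutions, then carry it over the cradle.

```bash
python3 - <<'E'
from h import *
seat=np.array([.5305,-.2735,.106])
H=seat+.041*ax+.06*nn; H2=H+.10*ez
print(ctrl.current_q(),ctrl.ik(H2,RP),ctrl.ik(H2,frame(-ax,-ry)))
ctrl.goto(np.array([.53,.0,.36]),np.diag([-1.,1,-1])); print(ctrl.current_q(),ctrl.current_t())
q1,q2=ctrl.ik(H2,RP),ctrl.ik(H2,frame(-ax,-ry));print(q1,q2)
E
```

```text
[ 19.99965594  34.76877193  52.3229262   -0.42345528  98.96653002
 -94.04580874] [ -44.47553845    9.92230416  102.38175479   30.47668874   42.61327642
 -144.89479039] [-44.47553845   9.92230416 102.38175479  30.47668874  42.61327642
  35.10520961]
[-6.38585769e+00  1.31814971e+01  7.31306326e+01  1.54870382e-02
  9.37176614e+01 -9.64536788e+01] 13.775
[ -44.47553845    9.92230416  102.38175479   30.47668874   42.61327642
 -144.89479039] [-44.47553845   9.92230416 102.38175479  30.47668874  42.61327642
  35.10520961]
```

```bash
python3 - <<'E'
from h import *
seat=np.array([.5305,-.2735,.106])
H=seat+.041*ax+.06*nn; H2=H+.10*ez
ctrl.goto(H2,RP); ctrl.move_l(H-.03*nn,vel=.12); ctrl.sleep(.2)
print(ctrl.current_t(),ctrl.current_contact_force(),ctrl.current_tool_pos()-(H-.03*nn))
T=wpose();w=ctrl.read_camera("wrist");s=ctrl.read_camera("side");t=ctrl.read_camera("top");np.savez("h.npz",T=T,w=w,s=s,t=t)
z=lambda im,x,y,a,b:cv2.resize(im[y:y+b,x:x+a],(400,300),interpolation=cv2.INTER_CUBIC)
cv2.imwrite("pics/h1.png",np.vstack([np.hstack([z(s,260,110,100,75),z(t,340,180,120,90)]),np.hstack([z(w,0,0,560,420),z(w,180,60,200,150)])]))
E
```

```text
16.2417 [-1.02265839 -0.82394769  0.22132859] [ 0.00024538 -0.00012746  0.00049003]
```

View pics/h1.png

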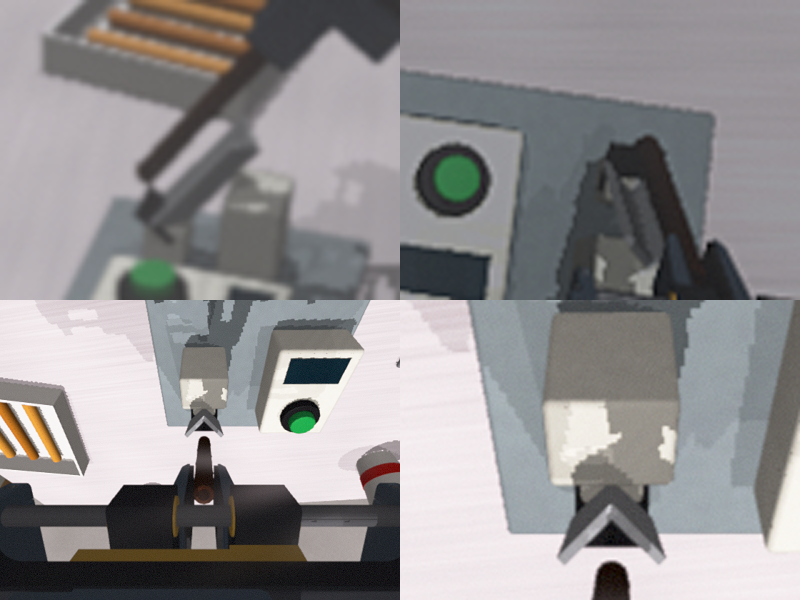

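The held roll is parallel to the V and centred on it (tip at wrist column ~286, V apex at ~285.5). I'll lower it with contact sensing.

```bash
python3 - <<'E'
from h import *
seat=np.array([.5305,-.2735,.106])
B=seat+.041*ax
f0=ctrl.current_contact_force()
def rep(m,hit):
    d=ctrl.current_tool_pos()-B; print(m,hit,"ax,nn,ry mm",np.round(1e3*np.array([d@ax,d@nn,d@ry]),1),"dF",np.round(ctrl.current_contact_force()-f0,2),ctrl.current_t())
ctrl.move_l(B+.012*nn,vel=.06,contact_N=4); rep("near",0)
h=ctrl.move_l(B-.006*nn,vel=.015,contact_N=2.5); rep("V",h)
p=ctrl.current_tool_pos()+.0007*nn
ctrl.move_l(p,vel=.02); rep("back",0)
h=ctrl.move_l(p-.022*ax,vel=.015,contact_N=2.5); rep("stop",h)
s=ctrl.read_camera("side");T=wpose();w=ctrl.read_camera("wrist");t=ctrl.read_camera("top")
z=lambda im,x,y,a,b:cv2.resize(im[y:y+b,x:x+a],(400,300),interpolation=cv2.INTER_CUBIC)
cv2.imwrite("pics/p1.png",np.hstack([z(s,260,110,100,75),z(w,180,60,200,150)]))
E
```

```text
Traceback (most recent call last):
bench.MotionError: the arm cannot follow that straight line within its joint ranges
```

```bash
python3 - <<'E'
from h import *
seat=np.array([.5305,-.2735,.106])
print(ctrl.current_q().round(1))
for dn,da in((.03,.041),(.02,.041),(.012,.041),(0,.041),(0,.03),(-.004,.02)):
    for y in(ry,-ry):
        q=ctrl.ik(seat+da*ax+dn*nn,frame(-ax,y)); print(dn,da,None if q is None else q.round(1))
# smaller tool pitch options
for pit in(60,65,70):
    zz=np.cos(np.radians(pit))*rx-np.sin(np.radians(pit))*ez
    q=ctrl.ik(seat+.025*ax,frame(zz,-ry)); print(pit,None if q is None else q.round(1))
E
```

```text
[ -46.6   18.8  114.4   51.    27.6 -171.1]
0.03 0.041 [ -46.6   18.8  114.4   51.    27.6 -171.1]
0.03 0.041 [-46.6  18.8 114.4  51.   27.6   8.9]
0.02 0.041 [ -47.4   19.   115.7   53.4   27.1 -174.4]
0.02 0.041 [-47.4  19.  115.7  53.4  27.1   5.6]
0.012 0.041 None
0.012 0.041 [-48.   19.2 116.7  55.4  26.8   2.9]
0 0.041 None
0 0.041 [-49.   19.6 118.2  58.6  26.3  -1.4]
0 0.03 [-48.4  21.  118.1  61.   25.3 176.4]
0 0.03 [-48.4  21.  118.1  61.   25.3  -3.6]
-0.004 0.02 [-48.1  22.4 118.5  64.5  24.3 172.7]
-0.004 0.02 [-48.1  22.4 118.5  64.5  24.3  -7.3]
60 [-45.5  20.9 113.8  42.2  27.1  17.3]
65 [-43.   20.9 109.4  27.6  31.9  33.4]
70 [-40.8  21.5 105.   17.7  37.9  44.4]
```

The last joint would reach its range limit, so I'll back off and turn the gripper half a turn about the roll axis. That gives the same grasp. Then I'll lower it.

```bash
cat > place.py <<'E'
from h import *
seat=np.array([.5305,-.2735,.106])
B=seat+.041*ax
ctrl.move_l(B+.075*nn,vel=.12)
q=ctrl.current_q().copy(); q[5]+=180; ctrl.movej(q)
RQ=frame(-ax,-ry)
ctrl.move_l(B+.03*nn,vel=.1,ori=RQ); ctrl.sleep(.2)
f0=ctrl.current_contact_force()
def rep(m,hit):
    d=ctrl.current_tool_pos()-B; print(m,hit,"ax,nn,ry mm",np.round(1e3*np.array([d@ax,d@nn,d@ry]),1),"dF",np.round(ctrl.current_contact_force()-f0,2),ctrl.current_t())
ctrl.move_l(B+.010*nn,vel=.06,contact_N=4); rep("near",0)
h=ctrl.move_l(B-.006*nn,vel=.012,contact_N=2.5); rep("V",h)
p=ctrl.current_tool_pos()+.0007*nn
ctrl.move_l(p,vel=.02); rep("back",0)
h=ctrl.move_l(p-.022*ax,vel=.015,contact_N=2.5); rep("stop",h)
s=ctrl.read_camera("side");w=ctrl.read_camera("wrist");t=ctrl.read_camera("top")
z=lambda im,x,y,a,b:cv2.resize(im[y:y+b,x:x+a],(400,300),interpolation=cv2.INTER_CUBIC)
cv2.imwrite("pics/p1.png",np.vstack([np.hstack([z(s,260,110,100,75),z(w,0,0,560,420)]),np.hstack([z(t,340,180,120,90)]*2)]))
E
python3 place.py
```

```text
near 0 ax,nn,ry mm [ 0.  10.3 -0.2] dF [ 0.4  -0.48  0.24] 20.95
V True ax,nn,ry mm [-0.1 -2.7  0.1] dF [1.81 0.04 3.19] 21.9333
back 0 ax,nn,ry mm [-0.1 -1.8  0. ] dF [1.38 0.04 2.41] 22.1833
stop True ax,nn,ry mm [-14.2  -1.7   0.1] dF [-0.33  0.32  4.29] 23.1167
```

View pics/p1.png

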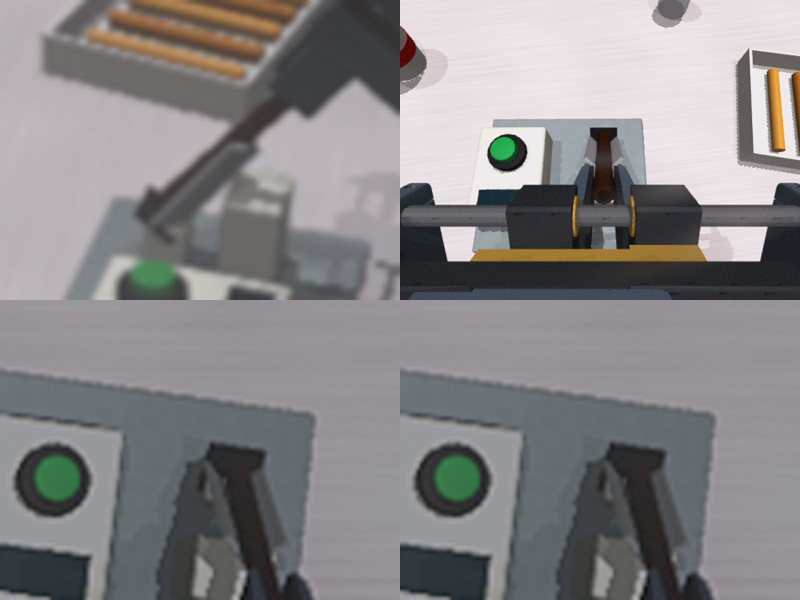

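The roll lies in the V with its foot on the stop and no sideways force. I'll release, retreat along the axis, then press the button.

```bash
python3 - <<'E'
from h import *
ctrl.command_gripper(0.45); ctrl.sleep(.2)
ctrl.move_l(ctrl.current_tool_pos()+.11*ax,vel=.12)
ctrl.command_gripper(0.0)
s=ctrl.read_camera("side")
b=np.array([.5662,-.1608,.082])
qs=[(np.abs(q-ctrl.current_q()).max(),i) for i,y in enumerate((rx,-rx)) if (q:=ctrl.ik(b+.08*ez,frame(-ez,y))) is not None]
RB=frame(-ez,(rx,-rx)[min(qs)[1]]); print(qs)
p=ctrl.current_tool_pos(); ctrl.goto(np.array([b[0],b[1],.26]),RB)
ctrl.move_l(b+.015*ez,vel=.15); ctrl.sleep(.2); f0=ctrl.current_contact_force()
h=ctrl.move_l(b-.012*ez,vel=.015,contact_N=15)
print(h,ctrl.current_tool_pos(),ctrl.current_contact_force()-f0,ctrl.current_t())
s2=ctrl.read_camera("side"); ctrl.sleep(.2); print(ctrl.current_contact_force()-f0)
ctrl.move_l(b+.10*ez,vel=.1); ctrl.sleep(.3)
s3=ctrl.read_camera("side");t3=ctrl.read_camera("top");print(ctrl.current_t())
z=lambda im,x,y,a,b:cv2.resize(im[y:y+b,x:x+a],(400,300),interpolation=cv2.INTER_CUBIC)
cv2.imwrite("pics/b1.png",np.vstack([np.hstack([z(s,260,110,100,75),z(s2,260,110,100,75)]),np.hstack([z(s3,150,110,260,195),z(t3,60,90,400,300)])]))
E
```

```text
[(np.float64(43.19049544746526), 0), (np.float64(154.49609230126478), 1)]
False [ 0.56623139 -0.16080745  0.07006213] [ 0.21065842  1.20990676 -0.33418739] 30.225
[ 0.96781484 -0.00632008 -0.25417814]
32.1417
```

View pics/b1.png

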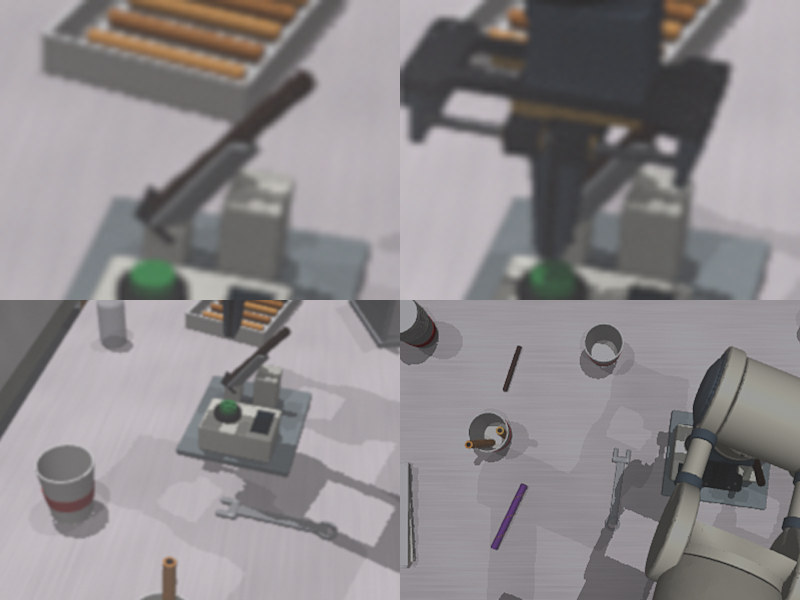

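The roll is properly seated (upper left tile, foot at (140,215)) and the cups and spanner are undisturbed. The press registered no force even at z=0.070, so I can't confirm it. I'll repeat it in steps, logging force and the button's green blob.

```bash
python3 - <<'E'
from h import *
b=np.array([.5662,-.1608,.082])
def proj(n,X):
    p=ctrl.camera_params(n);c=np.linalg.inv(np.array(p["pose"]))@np.append(X,1);return (p["cx"]+p["fx"]*c[0]/-c[2],p["cy"]-p["fy"]*c[1]/-c[2])
def green(im):
    m=cv2.inRange(cv2.cvtColor(im,cv2.COLOR_BGR2HSV),(45,80,25),(80,255,255)); n,_,st,ce=cv2.connectedComponentsWithStats(m); i=1+np.argmax(st[1:,4]); return st[i],ce[i].round(1)
print(ctrl.current_grip_width(),ctrl.current_t())
f0=ctrl.current_contact_force(); s0=ctrl.read_camera("side"); print(green(s0))
ctrl.move_l(b+.008*ez,vel=.15)
for z in(.008,.002,-.002,-.006,-.010,-.014):
    h=ctrl.move_l(b+z*ez,vel=.03,contact_N=12)
    f=ctrl.current_contact_force()-f0; im=ctrl.read_camera("side")
    print(z,h,ctrl.current_tool_pos()[2].round(4),f.round(2),*green(im),np.round(proj("side",b+z*ez),1))
    if h: break
d=cv2.absdiff(im,s0).max(2)[:,290:306]; print([ (y,im[y,284:314:3].max(1).tolist()) for y in range(158,190,3)])
cv2.imwrite("pics/b2.png",im)
print(ctrl.current_t())
E
```

```text
0.003928445679842366 32.1417
(array([294, 175,   9,   7,  45], dtype=int32), array([298.1, 178. ]))
0.008 False 0.0906 [ 0.87 -1.13 -0.33] [293 177   5   5  19] [295.  178.8] [298.6 175. ]
0.002 False 0.0838 [-0.61 -0.32  0.46] [293 177   5   5  19] [294.9 179. ] [298.5 177. ]
-0.002 False 0.0799 [ 0.31 -1.21  0.28] [293 177   4   5  17] [294.6 178.9] [298.4 178.3]
-0.006 False 0.0759 [ 0.85 -0.88  0.72] [293 177   4   5  16] [294.6 178.8] [298.4 179.6]
-0.01 False 0.0719 [ 0.6  -1.17  0.23] [293 177   4   5  15] [294.4 178.9] [298.3 180.9]
-0.014 False 0.0679 [-0.16 -0.36 -0.2 ] [293 177   3   4  11] [294.1 178.6] [298.2 182.1]
[(158, [191, 187, 183, 98, 64, 64, 69, 75, 79, 78]), (161, [190, 160, 135, 87, 63, 65, 69, 73, 78, 141]), (164, [185, 138, 137, 91, 62, 67, 67, 78, 102, 126]), (167, [160, 136, 137, 96, 62, 69, 67, 98, 108, 122]), (170, [138, 139, 138, 94, 63, 70, 69, 98, 113, 124]), (173, [128, 134, 146, 116, 60, 71, 97, 97, 83, 91]), (176, [125, 161, 186, 145, 77, 74, 93, 119, 94, 77]), (179, [123, 117, 100, 109, 86, 77, 77, 109, 180, 177]), (182, [119, 120, 63, 75, 85, 85, 76, 58, 117, 141]), (185, [122, 155, 73, 63, 61, 60, 57, 59, 102, 106]), (188, [130, 186, 164, 70, 59, 57, 60, 101, 125, 121])]
34.9917
```

```bash
python3 - <<'E'
from h import *
b=np.array([.5662,-.1608,.0])
def green(im):
    m=cv2.inRange(cv2.cvtColor(im,cv2.COLOR_BGR2HSV),(45,80,25),(80,255,255)); n,_,st,ce=cv2.connectedComponentsWithStats(m); i=1+np.argmax(st[1:,4]); return st[i].tolist()
T=wpose(); w=ctrl.read_camera("wrist"); g=green(w); print("wrist green",g, plane(ray("wrist",(g[0]+g[2]/2,g[1]+g[3]/2),T),.08), ctrl.current_tool_pos())
f0=ctrl.current_contact_force()
for z in(.064,.060,.056,.052):
    h=ctrl.move_l(b+z*ez,vel=.02,contact_N=12)
    print(z,h,ctrl.current_tool_pos().round(4),(ctrl.current_contact_force()-f0).round(2),green(ctrl.read_camera("side")))
    if h: break
print(ctrl.current_t())
E
```

```text
wrist green [261, 218, 49, 48, 601] [ 0.56604143 -0.15981746  0.08      ] [ 0.5662098  -0.16078859  0.06796869]
0.064 False [ 0.5661 -0.1608  0.0638] [-0.7  -0.5   0.67] [293, 177, 3, 4, 8]
0.06 False [ 0.5661 -0.1607  0.0598] [-0.76 -0.02 -0.53] [293, 178, 2, 3, 6]Traceback (most recent call last):
  File "<stdin>", line 9, in <module>
  File "<stdin>", line 4, in green
    return _wrapfunc(a, 'argmax', axis=axis, out=out, **kwds)
    return bound(*args, **kwds)
ValueError: attempt to get argmax of an empty sequence
```

```bash
python3 - <<'E'
from h import *
def green(im):
    m=cv2.inRange(cv2.cvtColor(im,cv2.COLOR_BGR2HSV),(45,80,25),(80,255,255)); n,_,st,ce=cv2.connectedComponentsWithStats(m); return st[1:].tolist() if n<4 else st[1+np.argmax(st[1:,4])].tolist()
print(ctrl.current_tool_pos().round(4),ctrl.current_contact_force(),ctrl.current_q().round(2),ctrl.current_t())
b=np.array([.5662,-.1608,.0]); f0=ctrl.current_contact_force()
for z in(.053,.050,.047,.044,.041):
    h=ctrl.move_l(b+z*ez,vel=.03,contact_N=10)
    print(z,h,ctrl.current_tool_pos().round(4),(ctrl.current_contact_force()-f0).round(2),green(ctrl.read_camera("wrist")))
    if h: break
print(ctrl.current_t())
E
```

```text
[ 0.5662 -0.1608  0.0559] [-0.165785   -0.52254719 -0.34811647] [-21.67  33.76  90.02  -0.    56.23 -13.97] 36.2417
0.053 False [ 0.5661 -0.1608  0.0528] [0.27 0.96 1.27] [276, 226, 16, 51, 187]
0.05 False [ 0.5662 -0.1608  0.0499] [1.   0.91 0.09] [279, 227, 14, 51, 161]
0.047 False [ 0.5663 -0.1608  0.0469] [1.87 0.09 2.27] [279, 229, 12, 50, 154]
0.044 False [ 0.5664 -0.1609  0.044 ] [1.41 0.69 3.03] [284, 231, 3, 48, 125]
0.041 False [ 0.5666 -0.1609  0.0431] [-8.89  3.96 41.86] [283, 232, 5, 46, 130]
37.7417
```

The contact profile matches the button: spring-like from z≈0.050, then a hard stop at ≈0.0435, so the fingertips sit higher than assumed. I'll retract and check the button, roll and cup numerically.

```bash
python3 - <<'E'
from h import *
b=np.array([.5662,-.1608,.0])
ctrl.move_l(b+.055*ez,vel=.05); ctrl.sleep(.1); print("f",ctrl.current_contact_force())
ctrl.move_l(b+.15*ez,vel=.12); 
ctrl.goto(np.array([.45,-.02,.35]),np.diag([-1.,1,-1])); ctrl.sleep(.3)
s=ctrl.read_camera("side");t=ctrl.read_camera("top");cv2.imwrite("pics/es.png",s);cv2.imwrite("pics/et.png",t)
def green(im):
    m=cv2.inRange(cv2.cvtColor(im,cv2.COLOR_BGR2HSV),(45,100,40),(80,255,255)); n,_,st,ce=cv2.connectedComponentsWithStats(m); i=1+np.argmax(st[1:,4]); return st[i].tolist(),ce[i].round(1)
print(green(s),green(t),ctrl.current_t())
old=cv2.resize(cv2.imread("pics/b1.png")[:300,:400],(100,75),interpolation=cv2.INTER_AREA); new=s[110:185,260:360]
d=cv2.absdiff(old,new).max(2); print("side diff>40:",(d>40).sum(), [np.argwhere(d>40).min(0),np.argwhere(d>40).max(0)] if (d>40).any() else "")
# dark roll axis, old vs new: dark brown pixels
for im in(old,new):
    hh=cv2.cvtColor(im,cv2.COLOR_BGR2HSV); m=(hh[...,2]<75); m[55:]=0; p=np.argwhere(m)[:,::-1]; print(len(p),cv2.fitLine(p.astype(np.float32),cv2.DIST_HUBER,0,.01,.01).ravel().round(2),p.min(0),p.max(0))
s0=cv2.imread("pics/side0.png");t0=cv2.imread("pics/top0.png")
for n,a,c,reg in(("spanner",s0,s,(235,270,285,375)),("spare",s0,s,(200,258,172,216)),("cup side",s0,s,(275,360,225,285)),("spare top",t0,t,(105,165,240,290)),("cup top",t0,t,(195,250,120,175))):
    y0,y1,x0,x1=reg; d=cv2.absdiff(a,c)[y0:y1,x0:x1].max(2); print(n,(d>45).sum(),d.size)
E
```

```text
f [ 0.7483516  -0.30486709  0.74128123]
([293, 176, 10, 6, 41], array([297.7, 178.2])) ([350, 227, 14, 13, 151], array([356.5, 232.9])) 41.0167
side diff>40: 0 
142 [ 0.78 -0.63 59.42 33.19] [35 19] [77 54]
144 [ 0.78 -0.63 59.32 33.25] [35 19] [77 54]
spanner 205 3150
spare 0 2552
cup side 159 5100
spare top 0 3000
cup top 160 3025
```

```bash
python3 -c "
from bench import ctrl
print(ctrl.sign_off())"
```

```text
the job is handed in; nothing more can be done
None
```

The job is handed in: the dark roll is in the cradle on its stop, and the cup still stands with both golden rolls. The green button was pressed to a hard stop and came back up. I judged full travel from the force readings rather than seeing it, and the fingers peaked at about 42 N at that stop.

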